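# Hand-release of a centrifuge lid lock with a removable crank

### The arm

A 6-joint arm with a two-finger parallel gripper is mounted at the origin on the work surface. World frame = base frame: x ahead of the robot, y to its left, z up, the work surface at z = 0. Lengths are in m, angles in rad, forces in N, time in s.
With the tool pointing down it reaches from about 0.375 to 0.925 m from the base axis. Payload 5.7 kg.
Tool frame: the origin (TCP) lies where the fingers leave the gripper's body, on its centre line; the fingertips stand 80 mm ahead of it and the grasp point (between the pads) lies 61 mm ahead of it (tip_reach is the distance from the TCP to the fingertips, in m); y points along the fingers, x is the direction in which the jaws open and shut, and the axes are right-handed (so a half turn about y gives the same grasp; the last joint's range is limited). The gripper opens to 88 mm and grips with 3 to 60 N. Pads are 20 mm wide; open, the fingers measure 115 mm over their backs; the gripper's body (75 mm by 178 mm) begins 61 mm behind the grasp point.
Start: joints at [-1.265, 0.359, 1.51, -0, 1.272, -0.115], TCP at [0.245, -0.548, 0.303] pointing down, gripper open.
Joint ranges: [-2.97, 2.97], [-1.01, 2.36], [0.21, 2.38], [-0.96, 4.11], [0.2, 2.71], [-2.98, 2.98]. Speed limits (rad/s): [2.39, 2.39, 3.14, 3.14, 3.14, 3.14].

### API

Orientations are given as a unit quaternion [w, x, y, z].
In Python, from station import * gives the robot as it stands.
- The arm moves only by the tool move_arm, never from a script. Its argument "deltas" is a list of rows, each a list of 3 entries, a list of its own where there are three numbers: the closure, from -1 (fully open) to 1 (shut), then the shift along the world's x, y, z in mm, then the turn, a rotation vector about the world's x, y, z in rad. In form: [[claw, [dx, dy, dz], [wx, wy, wz]], ...]. A call has 1 to 20 rows; each row shifts and turns the commanded pose from where the row before left it; what a row does not reach is not made up. A row lasts 1/8 s, in which the tool goes at most 62.5 mm and 10.7 degrees, less where a joint would pass 70% of its speed; a pose out of reach is approached as far as the arm can. A call with a gripper value outside its range is refused whole. The fingers move at their own pace and stop on an object; "squeeze" is the grip in N (left out, the last holds). Time passes only in rows, so rows that do not move let the fingers close. It gives the time, the measured TCP pose, the force and the opening at its end, in the units of the state.
- get_obs(): the state, without advancing time (a new reading comes with each control period).
- grab_frame(name): name is "side" or "top"; returns the picture (384x512x3 uint8, red, green, blue); there is no depth.
- calibration(name): a dict with "fx", "fy", "cx", "cy" (pixels), "extrinsics" (4x4, takes a point from world to camera coordinates). Camera axes: x right, y down, z forward; pixel columns grow to the right and rows downward; lengths in m; the calibration is good to about 2 mm. A picture is of the moment at which its call begins. calibration takes no time and is no camera call.
- job_done(): hands the job in, once; it reports no verdict.
The state is a dict: "t": time; "qpos": joint angles; "joint_velocities": joint speeds; "joint_torque": joint torques, N m; "tool_pos": TCP position; "ee_rot": TCP orientation; "contact_force": force on the tool from outside, world axes, zero at the start; "wrist_torque": the same for the moment, N m; "width": opening from 0.0 (shut) to 1.0 (fully open).
Only numpy, scipy, OpenCV 4.12 (cv2) and the standard library are available. Lean on these libraries where they do the work, as an engineer would, in place of code of your own. Each camera call takes 0.05 s, during which the arm holds its last target.

### The job

The centrifuge has lost power, so release its lid lock by hand: take the crank off the peg of the blue parking block, fit it fully down on the square spindle on the centrifuge's deck, and gently turn it clockwise (seen from above) until the spindle comes up against its stop and the red lid bolt is fully drawn back. Then lift the crank off and put it back on the parking block's peg, fully down, and let go. Never force the crank on the spindle or against the stop, and leave the jar, bottle and beaker where they stand.

Things in the scene. Friction and masses are not known exactly. Their poses are not given: they have to be found in the camera images.
- crank: Loose removable crank, about 0.33 kg. Origin: centre of the hub's underside; z up, +x along the arm towards the knob. Steel hub 36 x 36 mm, 34 mm high. Below, it has a square socket 19.5 mm wide (sides along crank x and y), 29 mm deep. Aluminium arm above the hub: z 34 to 42 mm, 22 mm wide, x from -15 to 87 mm.
- grip (a point): Middle of the crank's black grip block, which stands on the arm above the hub: 30 mm along crank x, 22 mm along crank y, z 42 to 72 mm above the hub's underside. The point is on the hub's axis, 57 mm above the underside. Axes as the crank's.
- knob_mid (a point): Middle of the crank's red upright knob: a sleeve 20 mm in diameter, z 43 to 89 mm above the hub's underside, 75 mm from the hub's axis, spinning freely about its own upright axis. The point is 66 mm above the underside. Axes as the crank's.
- machine: Bench centrifuge, cream housing 360 x 320 mm, fixed on the bench; origin under its centre, its front (dark panel) faces its own -x. Deck 170 mm above the bench; the grey lid (its x -40 to 170, y -145 to 145 mm) rises to 192 mm. On the deck's front strip are the spindle (x -115, y 70 mm) and the red bolt.
- spindle_base (a point): On the spindle's axis, at the top of the dark fixed collar (48 mm diameter), where the crank's underside rests when fully down; 178 mm above the bench. Axes as the machine's: they do NOT turn with the spindle. The spindle turns stiffly (0.12 N m) and stays where it is left. Clockwise from above draws the bolt. Range, stop to stop: 4.0 rad; 2.5 to 4.0 rad of it remain at the start.
- spindle_top (a point): Tip of the spindle, 27 mm above its base. The spindle is 18 mm square for its lower 20 mm; above is a round tapered nose, 17.6 mm diameter at its foot, 10 mm at the tip. The angle of the square at the start is not reported and may be anything: see it, or feel it by turning the crank lightly on top. The crank fits at any of four quarter turns. Axes as the machine's.
- bolt (a joint): Travel of the red lid bolt (bar 65 x 15 x 8 mm on the deck beside the spindle), m: 0 fully locked, 0.020 fully drawn back, with the spindle against its clockwise stop; 0.005 m per rad of the spindle. It starts at 0 to 0.0075. At the stop do not push the knob sideways with more than about 8 N, and press the crank down with no more than about 10 N.
- parking: Fixed blue parking block 90 x 90 mm, 120 mm high, origin under its centre, with an upright round steel peg 14 mm in diameter and 22 mm high on its top.
- parking_top (a point): Foot of the parking peg, on its axis, on the block's top face 120 mm above the bench: the crank's underside rests here when parked, at any yaw.
- jar: Bystander: small closed jar, 44 mm diameter, 55 mm high, on the centrifuge's deck at its right-hand front corner. Origin under its centre.
- bottle: Bystander: bottle, 60 mm diameter, 130 mm high, on the bench. Origin under its centre.
- beaker: Bystander: open glass beaker, 64 mm diameter, 80 mm high, on the bench. Origin under its centre.
Mind the look-alikes: they are no part of the job. There is more than one size of the crank; the job needs the largest.

How it is judged:
On the way, in this order (a step that is already met when the one before it is completed fails the run):
1. the crank is fully down on the square spindle (z of crank in the frame of spindle_base between -0.003 and 0.003 m and horizontal distance between crank and spindle_base below 0.003 m and angle between crank's own z axis and vertical below 0.06 rad), for 0.2 s.
2. with the crank fitted, the bolt is fully drawn back (spindle at its stop) (value of joint bolt above 0.019 m and z of crank in the frame of spindle_base below 0.006 m and horizontal distance between crank and spindle_base below 0.004 m), for 0.2 s.
At the end, for the whole second after the job is handed in: The bolt is still drawn back by more than 18.8 mm; the crank stands released and at rest on the parking block, upright within 0.08 rad, its underside within 4 mm of the block's top and its axis within 6 mm of the peg's (value of joint bolt above 0.0188 m and horizontal distance between crank and parking_top below 0.006 m and z of crank in the frame of parking_top between -0.004 and 0.004 m and angle between crank's own z axis and vertical below 0.08 rad and linear speed of crank below 0.02 m/s and contact force between the fingers and crank below 0.1 N); the robot touches nothing.
It fails at once if the crank is forced: it presses on the centrifuge (spindle, collar or deck) with more than 100 N, added up over all its points of contact (contact force between crank and machine above 100 N).
It fails at once if the robot itself pushes on the centrifuge with more than 5 N (contact force between any of the fingers, the arm and machine above 5 N).
It fails at once if a bystander is moved by more than 20 mm (distance of any of jar, bottle, beaker from where it was at the start of the episode above 0.02 m).
It fails at once if a bystander is tipped (angle between any of jar, bottle, beaker's own z axis and vertical above 0.35 rad).
It fails at once if the crank is dropped on the bench (height (world z) of crank below 0.09 m).
It also fails if it takes over 72 s, if anything falls off the work surface, if the arm or the gripper's body presses on something with over 40 N, if the wrist force passes 120 N, or if a joint passes its speed limit or range.

## Working session

There is one attempt and no reset: what is moved stays moved. The work goes in short steps, Python scripts to look and compute and a tool call to move; the robot and the scene stay as the last step left them, time stands still between calls to the robot, and variables do not carry over. Pictures are saved under pics/ and viewed, and the job is handed in when it is done.

Besides the shell and the picture viewer there is one more tool, called after "Emit:" as name([rows], argument=value, ...), one row to a line, values as JSON. move_arm: Moves the arm, as the interface text tells. Its arguments: {"type":"object","properties":{"deltas":{"type":"array","items":{"type":"array"}},"squeeze":{"type":"number"}},"required":["deltas"]}

```bash
ls; mkdir -p pics; python3 - <<'E'
from station import *
import cv2
for n in("side","top"):
    f=grab_frame(n); cv2.imwrite(f"pics/{n}0.png",cv2.resize(f[:,:,::-1],(800,600),interpolation=cv2.INTER_CUBIC))
    c=calibration(n); print(n,c)
print(get_obs())
E
```

```text
pics
side {'fx': 404.57623109846384, 'fy': 404.57623109846384, 'cx': 247.68635708085395, 'cy': 185.7602576456227, 'extrinsics': array([[-0.91611666, -0.40089145, -0.00403977,  0.50439199],
       [-0.20127908,  0.46863049, -0.86015824,  0.17946144],
       [ 0.34672324, -0.78719217, -0.51001126,  0.95262066],
       [ 0.        ,  0.        ,  0.        ,  1.        ]])}
top {'fx': 441.74300350763474, 'fy': 441.74300350763474, 'cx': 260.2308365991365, 'cy': 194.20386466030922, 'extrinsics': array([[ 0.02720661, -0.9996276 , -0.0021108 ,  0.08310148],
       [-0.99534819, -0.02689479, -0.09251302,  0.55059775],
       [ 0.0924218 ,  0.00461794, -0.99570924,  1.24407518],
       [ 0.        ,  0.        ,  0.        ,  1.        ]])}
{'t': 0.1, 'qpos': array([-1.26510652e+00,  3.59459259e-01,  1.51133395e+00, -3.61225872e-05,
        1.27248540e+00, -1.15115297e-01]), 'joint_velocities': array([-1.25509471e-03, -1.35573866e-03, -2.32875270e-03, -4.94701313e-04,
       -9.25251184e-06, -3.69529668e-04]), 'joint_torque': array([ 6.57463715e-04, -5.16355813e+01, -2.71406507e+01,  6.77929795e-02,
        2.75581906e-02, -2.26900636e-05]), 'tool_pos': array([ 0.24492265, -0.54719307,  0.30187417]), 'ee_rot': array([ 0.59377215, -0.59303203,  0.38501082, -0.38407592]), 'contact_force': array([ 0.56028699,  0.70502086, -0.39901203]), 'wrist_torque': array([-0.04609633,  0.00455363, -0.03898852]), 'width': 0.9988744668756859}
```

View pics/side0.png

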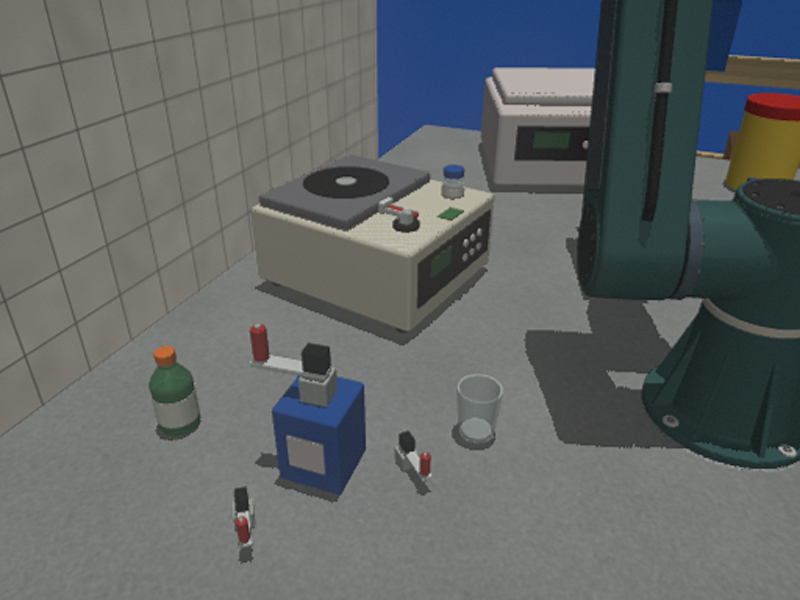

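View pics/top0.png

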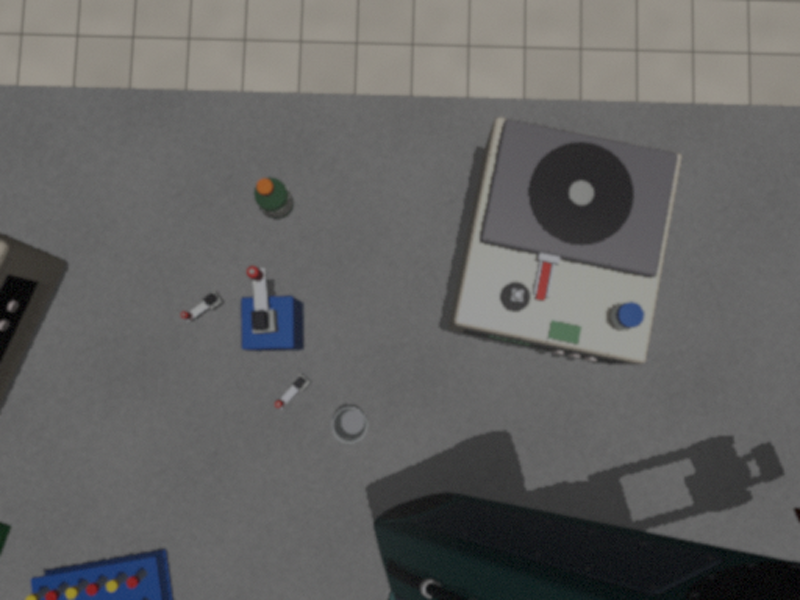

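The overview shows the parked crank (top view ≈ (262,320), knob (255,272)), the spindle (515,295) and the bolt (543,280). Next I'll enlarge these areas.

```bash
python3 - <<'E'
from station import *
import cv2,numpy as np
t=cv2.imread("pics/top0.png") 
ft=grab_frame("top")[:,:,::-1].copy(); fs=grab_frame("side")[:,:,::-1].copy()
cv2.imwrite("pics/raw_top.png",ft);cv2.imwrite("pics/raw_side.png",fs)
def crop(f,c0,r0,w,h,k): return cv2.resize(f[r0:r0+h,c0:c0+w],None,fx=k,fy=k,interpolation=cv2.INTER_CUBIC)
cv2.imwrite("pics/c1.png",crop(ft,145,165,56,64,9))
cv2.imwrite("pics/c2.png",crop(ft,285,150,144,90,5))
cv2.imwrite("pics/c3.png",crop(fs,150,200,100,120,5))
cv2.imwrite("pics/c4.png",crop(fs,155,95,165,120,4))
cv2.imwrite("pics/c5.png",crop(ft,310,160,50,50,12))
E
```

```text
(no output)
```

View pics/c1.png

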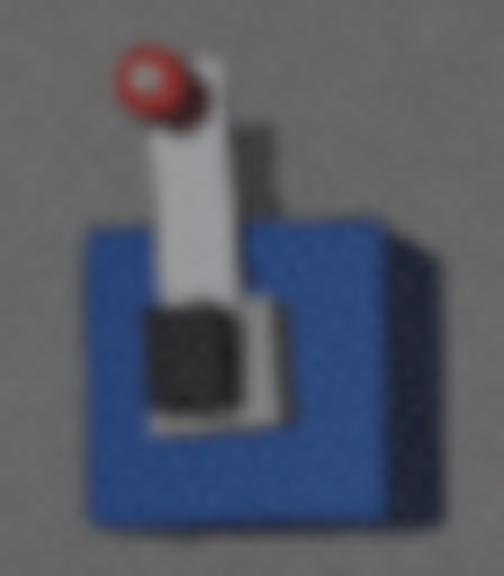

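View pics/c2.png

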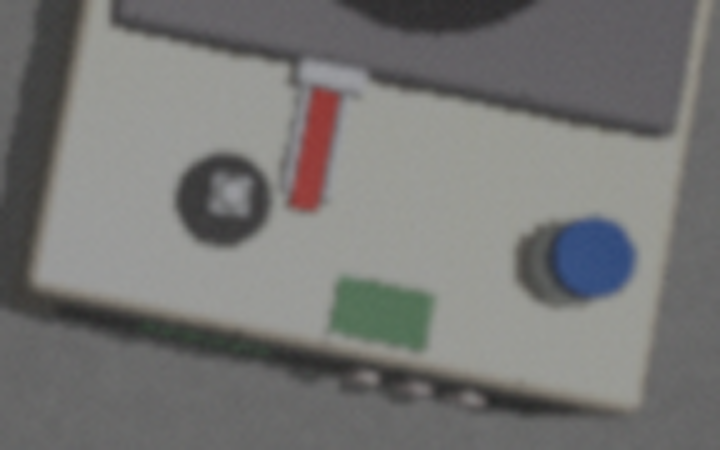

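View pics/c3.png

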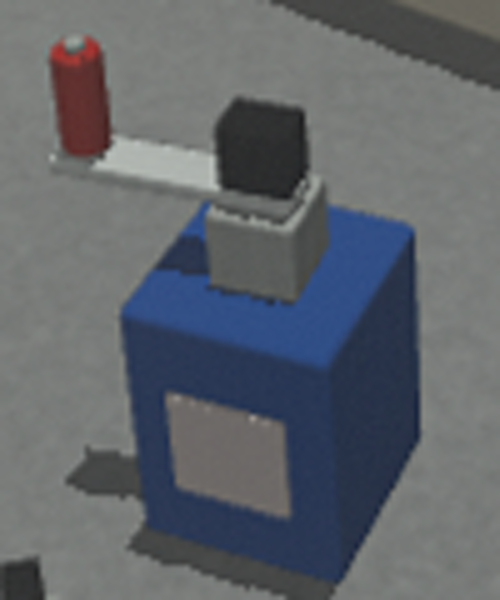

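View pics/c4.png

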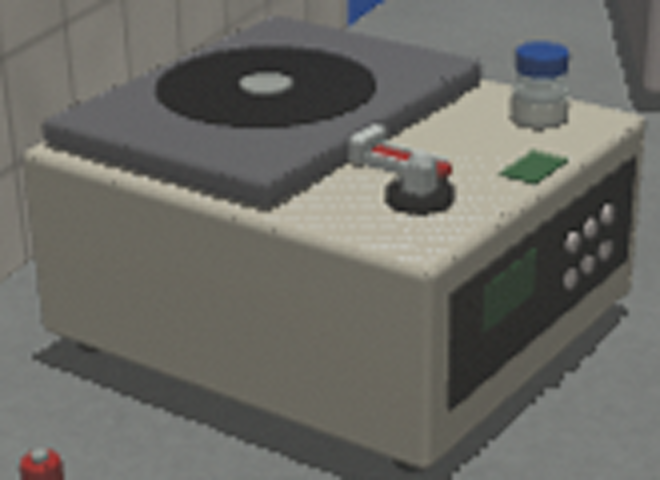

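View pics/c5.png

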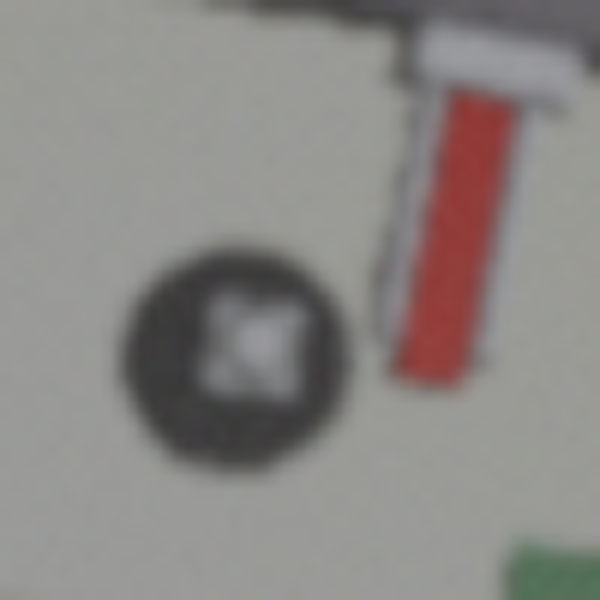

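The crops give clear corners for the block, grip, knob, lid, collar and spindle square. I'll fit the poses from those picks.

```bash
cat > h.py <<'E'
from station import *
import numpy as np, cv2
from scipy.optimize import least_squares
CAL={n:calibration(n) for n in("side","top")}
def proj(n,P):
    c=CAL[n];P=np.atleast_2d(P);E=c["extrinsics"];q=P@E[:3,:3].T+E[:3,3]
    return np.c_[c["fx"]*q[:,0]/q[:,2]+c["cx"],c["fy"]*q[:,1]/q[:,2]+c["cy"]]
def raw(p,k,c0,r0): p=np.array(p,float);return (p+.5)/k-.5+np.array([c0,r0])
def world(pose,z0,L):
    x,y,a=pose;c,s=np.cos(a),np.sin(a);L=np.atleast_2d(L)
    return np.c_[x+c*L[:,0]-s*L[:,1],y+s*L[:,0]+c*L[:,1],z0+L[:,2]]
def fit(picks,z0,x0):
    def f(p): return np.concatenate([(proj(n,world(p,z0,L))-px).ravel() for n,L,px in picks])
    r=least_squares(f,x0,loss="soft_l1");return r.x,f(r.x).reshape(-1,2)
E
python3 - <<'E'
from h import *
for n in CAL: E=CAL[n]["extrinsics"];print(n,-E[:3,:3].T@E[:3,3])
T=lambda p:raw(p,9,145,165);S=lambda p:raw(p,5,150,200)
b=.045
pk=[("top",[b,b,.12],T((90,228))),("top",[b,-b,.12],T((382,222))),("top",[-b,-b,.12],T((387,524))),("top",[-b,b,.12],T((90,527))),
("side",[b,b,.12],S((122,315)))]
# side picks: check by projection
p,r=fit(pk[:4],0,[.6,.25,0]);print("park top-only",p);print(r.round(1))
for L in([b,b,.12],[-b,b,.12],[-b,-b,.12],[b,-b,.12],[-b,b,0]): print(L,((proj("side",world(p,0,L))-[150,200])*5).round(0))
ck=[("top",[.075,0,.089],T((150,80))),("side",[.075,0,.089],S((75,44))),
("top",[-.018,-.018,.034],T((288,425))),("side",[-.018,.018,0],S((297,301))),("side",[.018,.018,0],S((212,290)))]
p,r=fit(ck,.12,[.6,.25,0]);print("crank",p);print(r.round(1))
g=lambda n:None
for L in([.015,.011,.072],[-.015,.011,.072],[.015,-.011,.072],[-.015,-.011,.072]): print(L,((proj("side",world(p,.12,L))-[150,200])*5).round(0),((proj("top",world(p,.12,L))-[145,165])*9).round(0))
T=lambda p:raw(p,5,285,150);S=lambda p:raw(p,4,155,95)
mk=[("top",[-.115,.07,.178],raw((236,358),12,310,160)),("top",[-.04,.145,.192],T((115,20))),("top",[-.04,-.145,.192],T((668,132))),
("side",[-.04,.145,.192],S((265,204))),("side",[-.04,-.145,.192],S((480,66))),("side",[.17,.145,.192],S((45,127))),
("top",[-.115,.07,.205],raw((258,345),12,310,160)),("side",[-.115,.07,.205],S((428,158)))]
p,r=fit(mk,0,[.8,-.2,0]);print("machine",p);print(r.round(1)); sp=world(p,0,[-.115,.07,.178])[0];print("spindle",sp)
print("jar?")
E
```

```text
side [0.16790802 0.86800086 0.64225013]
top [0.4307959  0.09213368 1.28985002]
park top-only [0.501039   0.33362187 0.04703601]
[[-0.5 -0.2]
 [ 0.8 -0.2]
 [ 0.4  0.1]
 [-0.6  0.4]]
[0.045, 0.045, 0.12] [[107. 305.]]
[-0.045, 0.045, 0.12] [[319. 362.]]
[-0.045, -0.045, 0.12] [[413. 219.]]
[0.045, -0.045, 0.12] [[216. 171.]]
[-0.045, 0.045, 0] [[333. 586.]]
crank [0.49981778 0.33261083 0.1306635 ]
[[ 0.2  0.7]
 [-0.2  0.6]
 [-0.4  0.3]
 [-0.1 -0.3]
 [-0.3 -1.5]]
[0.015, 0.011, 0.072] [[209. 123.]] [[140. 309.]]
[-0.015, 0.011, 0.072] [[284. 136.]] [[149. 416.]]
[0.015, -0.011, 0.072] [[231.  90.]] [[219. 300.]]
[-0.015, -0.011, 0.072] [[305. 103.]] [[228. 408.]]
machine [ 0.65124189 -0.1647865  -0.16627194]
[[-0.   0.6]
 [-1.6  1. ]
 [ 1.7  0.6]
 [-0.3 -4.8]
 [-0.1 -1.9]
 [-3.  -1.6]
 [-0.2  0.6]
 [-2.5 -1.2]]
spindle [ 0.54941338 -0.07671861  0.178     ]
jar?
```

```bash
cat >> h.py <<'E'
def box(x0,x1,y0,y1,z0,z1): return np.array([[x,y,z] for x in(x0,x1) for y in(y0,y1) for z in(z0,z1)])
ED=[(0,1),(2,3),(4,5),(6,7),(0,2),(1,3),(4,6),(5,7),(0,4),(1,5),(2,6),(3,7)]
HUB=box(-.018,.018,-.018,.018,0,.034);ARM=box(-.015,.087,-.011,.011,.034,.042);GRIP=box(-.015,.015,-.011,.011,.042,.072)
def wire(img,n,pose,z0,parts,c0,r0,w,h,k,col=(0,255,255)):
    o=cv2.resize(img[r0:r0+h,c0:c0+w],None,fx=k,fy=k,interpolation=cv2.INTER_CUBIC)
    for B in parts:
        q=((proj(n,world(pose,z0,B))-[c0,r0]+.5)*k-.5).round().astype(int)
        for a,b in ED: cv2.line(o,tuple(map(int,q[a])),tuple(map(int,q[b])),col,1)
    return o
E
python3 - <<'E'
from h import *
ft=cv2.imread("pics/raw_top.png");fs=cv2.imread("pics/raw_side.png")
O=[]
for yaw in(.05,.09,.13):
    p=[.4998,.3326,yaw]
    a=wire(ft,"top",p,.12,[HUB,ARM,GRIP],145,165,44,55,6);b=wire(fs,"side",p,.12,[HUB,ARM,GRIP],155,202,66,62,4)
    b=cv2.resize(b,(264,248));c=np.zeros((600,266,3),np.uint8);c[:a.shape[0],:a.shape[1]]=a;c[335:335+248,:264]=b;O.append(c)
cv2.imwrite("pics/w1.png",np.hstack(O))
o=get_obs();from scipy.spatial.transform import Rotation as R
q=o["ee_rot"];print(R.from_quat(np.r_[q[1:],q[0]]).as_matrix().round(3))
g=cv2.cvtColor(ft,cv2.COLOR_BGR2GRAY)[178:202,318:342];g=cv2.resize(g,None,fx=24,fy=24,interpolation=cv2.INTER_LANCZOS4)
g=np.clip((g.astype(float)-60)*1.5,0,255).astype(np.uint8);cv2.imwrite("pics/sq.png",g)
E
```

```text
[[ 0.409 -0.     0.913]
 [-0.913  0.001  0.409]
 [-0.001 -1.     0.   ]]
```

View pics/w1.png

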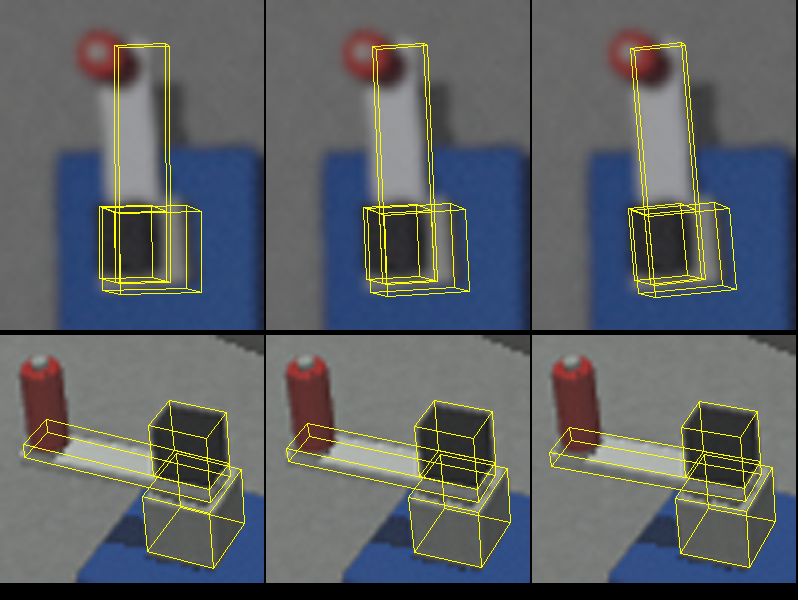

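View pics/sq.png

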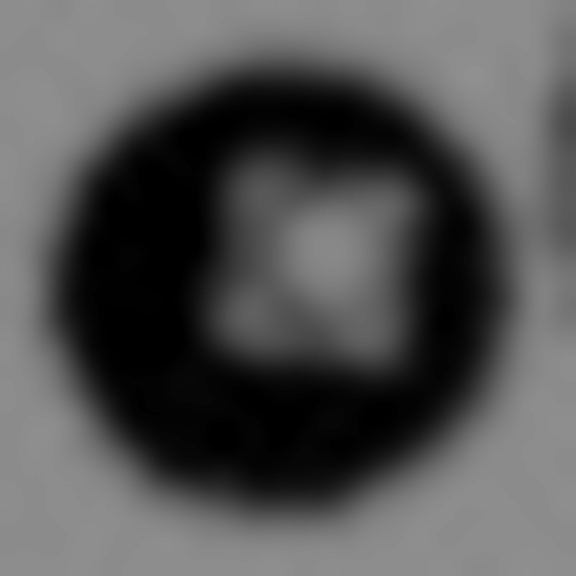

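```bash
python3 - <<'E'
from h import *
T=lambda p:raw(p,9,145,165);S=lambda p:raw(p,5,150,200)
t=[([.075,0,.089],(150,80)),([.087,-.011,.042],(224,57)),([-.018,-.018,.034],(288,424)),([.018,-.018,.034],(280,296)),([-.018,.018,.034],(150,432)),([.015,.011,.072],(148,308))]
s=[([.075,0,.089],(75,42)),([-.018,.018,0],(297,301)),([.018,.018,0],(212,290)),([-.018,-.018,.034],(327,183)),([-.015,-.011,.072],(305,105)),([.015,-.011,.072],(238,98)),([.087,.011,.034],(52,168))]
tp=[("top",L,T(p)) for L,p in t];sp=[("side",L,S(p)) for L,p in s]
for n,k in(("top",tp),("side",sp),("both",tp+sp)):
    p,r=fit(k,.12,[.5,.33,.1]);print(n,p.round(4));print(r.round(1).tolist())
E
```

```text
top [0.5015 0.3324 0.1295]
[[0.3, 0.0], [0.1, 0.1], [-0.3, -0.3], [-0.6, 0.1], [1.1, 0.3], [-0.4, -0.2]]
side [0.4986 0.3342 0.088 ]
[[0.6, 0.7], [-0.4, 0.5], [-0.4, -1.1], [-0.0, -0.8], [0.6, 0.7], [-0.4, -0.7], [0.1, 0.5]]
both [0.5    0.3329 0.1096]
[[0.7, 0.6], [0.5, 0.7], [-0.6, 0.5], [-0.6, 0.8], [0.8, 0.7], [-0.4, 0.3], [-0.0, 0.6], [-0.5, -0.1], [-0.5, -1.6], [-0.5, -1.5], [0.2, 0.1], [-0.9, -1.2], [-0.5, 0.6]]
```

Crank at (0.500, 0.333), yaw about 0.11; spindle at about (0.549, −0.077), with its square about −5° mod 90°. I'll move above the crank with the jaws along crank y, which leaves enough wrist range for the 4 rad turn.

Emit:
move_arm([
  [-1, [36, 42, 14], [0, 0, 0.157]],
  [-1, [36, 42, 14], [0, 0, 0.157]],
  [-1, [36, 42, 14], [0, 0, 0.157]],
  [-1, [36, 42, 14], [0, 0, 0.157]],
  [-1, [36, 42, 14], [0, 0, 0.157]],
  [-1, [36, 42, 14], [0, 0, 0.157]],
  [-1, [36, 42, 14], [0, 0, 0.157]],
  [-1, [0, 53, 0], [0, 0, 0.157]],
  [-1, [0, 53, 0], [0, 0, 0.157]],
  [-1, [0, 53, 0], [0, 0, 0.157]],
  [-1, [0, 53, 0], [0, 0, 0.157]],
  [-1, [0, 53, 0], [0, 0, 0.157]],
  [-1, [0, 53, 0], [0, 0, 0.157]],
  [-1, [0, 53, 0], [0, 0, 0.157]],
  [-1, [0, 53, 0], [0, 0, 0.157]],
  [-1, [0, 53, 0], [0, 0, 0.157]],
  [-1, [0, 53, 0], [0, 0, 0.157]],
  [-1, [0, 53, 0], [0, 0, 0.157]],
  [-1, [0, 0, 0], [0, 0, 0]],
])

```text
t: 2.58
tool_pos: [0.4965, 0.3325, 0.4]
ee_rot: [0.472, -0.471, -0.527, 0.527]
contact_force: [-0.5, -0.7, -0.2]
width: 1.0
```

```bash
cat >> h.py <<'E'
from scipy.spatial.transform import Rotation as R
def st():
    o=get_obs();q=o["ee_rot"];M=R.from_quat(np.r_[q[1:],q[0]]).as_matrix()
    print("t",round(float(o["t"]),2),"tcp",o["tool_pos"].round(4),"xyaw",round(float(np.arctan2(M[1,0],M[0,0])),3),"y",M[:,1].round(3),"q",o["qpos"].round(3),"F",o["contact_force"].round(2),"M",o["wrist_torque"].round(3),"w",round(float(o["width"]),3));return o
E
python3 -c "
from h import *
st()"
```

```text
t 2.58 tcp [0.4965 0.3325 0.4   ] xyaw 1.681 y [-0.001  0.001 -1.   ] q [ 4.740e-01  2.860e-01  1.377e+00  1.000e-03  1.479e+00 -1.207e+00] F [-0.53 -0.66 -0.19] M [ 0.034 -0.087 -0.047] w 1.0
```

Emit:
move_arm([
  [-1, [3.5, 0.5, -50], [0, 0, 0]],
  [-1, [0, 0, -50], [0, 0, 0]],
  [-1, [0, 0, -40], [0, 0, 0]],
  [-1, [0, 0, -20], [0, 0, 0]],
  [-1, [0, 0, 0], [0, 0, 0]],
])

```text
t: 3.2
tool_pos: [0.4996, 0.3282, 0.2389]
ee_rot: [0.474, -0.473, -0.524, 0.527]
contact_force: [1.1, -0.1, 0.4]
width: 0.998
```

```bash
python3 - <<'E'
from h import *
st()
ft=grab_frame("top")[:,:,::-1];fs=grab_frame("side")[:,:,::-1]
a=cv2.resize(ft[150:240,130:220],(400,400),interpolation=cv2.INTER_CUBIC);b=cv2.resize(fs[190:280,150:240],(400,400),interpolation=cv2.INTER_CUBIC)
cv2.imwrite("pics/g1.png",np.hstack([a,b]))
E
```

```text
t 3.2 tcp [0.4996 0.3282 0.2389] xyaw 1.674 y [-0.004 -0.003 -1.   ] q [ 4.660e-01  4.200e-01  1.586e+00 -1.000e-03  1.141e+00 -1.208e+00] F [ 1.1  -0.06  0.4 ] M [ 0.062 -0.166 -0.042] w 0.998
```

View pics/g1.png

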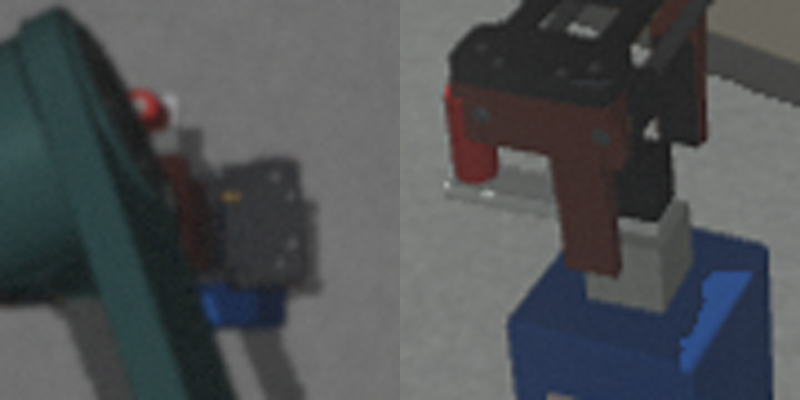

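Emit:
move_arm([
  [-1, [0, 0, 0], [0, 0, 0]],
  [-1, [0, 0, 0], [0, 0, 0]],
])

```text
t: 3.55
tool_pos: [0.5011, 0.33, 0.2418]
ee_rot: [-0.473, 0.473, 0.526, -0.525]
contact_force: [-0.7, 0.6, -0.6]
width: 1.003
```

Emit:
move_arm([
  [1, [0, 0, 0], [0, 0, 0]],
  [1, [0, 0, 0], [0, 0, 0]],
  [1, [0, 0, 0], [0, 0, 0]],
  [1, [0, 0, 0], [0, 0, 0]],
  [1, [0, 0, 0], [0, 0, 0]],
  [1, [0, 0, 0], [0, 0, 0]],
], squeeze=15)

```text
t: 4.3
tool_pos: [0.5006, 0.3299, 0.2406]
ee_rot: [0.473, -0.473, -0.526, 0.526]
contact_force: [0.6, -0.2, 1.0]
width: 0.356
```

```bash
python3 -c "
from h import *
st()"
```

```text
t 4.3 tcp [0.5006 0.3299 0.2406] xyaw 1.676 y [-0. -0. -1.] q [ 0.468  0.419  1.583 -0.     1.14  -1.208] F [ 0.6  -0.21  1.  ] M [ 0.055 -0.165 -0.033] w 0.356
```

Emit:
move_arm([
  [1, [0, 0, 0], [0, 0, 0]],
  [1, [0, 0, 0], [0, 0, 0]],
  [1, [0, 0, 0], [0, 0, 0]],
], squeeze=30)

```text
t: 4.68
tool_pos: [0.5007, 0.3306, 0.2408]
ee_rot: [-0.473, 0.473, 0.526, -0.525]
contact_force: [-0.3, 4.9, -0.2]
width: 0.249
```

```bash
python3 -c "
from h import *
st()"
```

```text
t 4.67 tcp [0.5007 0.3306 0.2408] xyaw 1.676 y [ 0.     0.001 -1.   ] q [ 4.680e-01  4.180e-01  1.582e+00  1.000e-03  1.140e+00 -1.208e+00] F [-0.32  4.92 -0.18] M [ 1.097 -0.083  0.04 ] w 0.249
```

Emit:
move_arm([
  [1, [0, 1, 10], [0, 0, 0]],
  [1, [0, 0, 10], [0, 0, 0]],
  [1, [0, 0, 15], [0, 0, 0]],
  [1, [0, 0, 30], [0, 0, 0]],
  [1, [0, 0, 35], [0, 0, 0]],
  [1, [0, 0, 30], [0, 0, 0]],
  [1, [0, 0, 0], [0, 0, 0]],
  [1, [0, 0, 0], [0, 0, 0]],
])

```text
t: 5.68
tool_pos: [0.5001, 0.3302, 0.3698]
ee_rot: [0.473, -0.473, -0.525, 0.526]
contact_force: [0.1, -0.2, -3.7]
width: 0.249
```

```bash
python3 - <<'E'
from h import *
st()
ft=grab_frame("top")[:,:,::-1].copy();fs=grab_frame("side")[:,:,::-1].copy()
cv2.imwrite("pics/t2.png",ft);cv2.imwrite("pics/s2.png",fs)
a=cv2.resize(ft[140:240,130:230],(400,400),interpolation=cv2.INTER_CUBIC);b=cv2.resize(fs[130:230,150:250],(400,400),interpolation=cv2.INTER_CUBIC)
cv2.imwrite("pics/g2.png",np.hstack([a,b]))
E
```

```text
t 5.67 tcp [0.5001 0.3302 0.3698] xyaw 1.676 y [-0.001 -0.001 -1.   ] q [ 4.690e-01  3.070e-01  1.419e+00 -1.000e-03  1.417e+00 -1.207e+00] F [ 0.12 -0.2  -3.75] M [ 0.081 -0.161  0.035] w 0.249
```

View pics/g2.png

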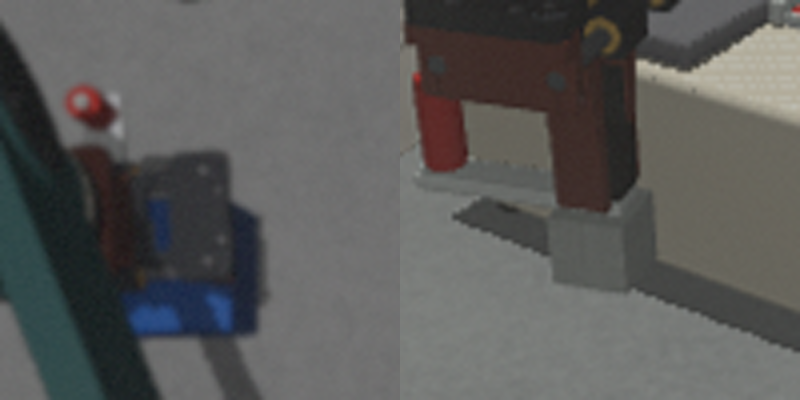

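```bash
python3 - <<'E'
from h import *
T=lambda p:raw(p,4,130,140);S=lambda p:raw(p,4,150,130)
tp=[("top",[.075,0,.089],T((83,101)))]
sp=[("side",[-.018,.018,0],S((225,291))),("side",[.018,.018,0],S((153,281))),("side",[-.018,-.018,.034],S((252,193))),("side",[.087,.011,.034],S((17,188))),("side",[.075,0,.043],S((47,168)))]
for n,k in(("side",sp),("both",tp*3+sp)):
    p,r=fit(k,.2492,[.5,.33,.1]);print(n,p.round(4));print(r.round(1).tolist())
for f,n,B in(("t2","top",(130,140)),("s2","side",(150,130))):
    cv2.imwrite(f"pics/w_{f}.png",wire(cv2.imread(f"pics/{f}.png"),n,[.5003,.3302,.105],.2492,[HUB,ARM],*B,100,100,4))
a=np.hstack([cv2.imread("pics/w_t2.png"),cv2.imread("pics/w_s2.png")]);cv2.imwrite("pics/w2.png",a)
E
```

```text
side [0.4976 0.3309 0.1086]
[[0.5, 1.1], [-0.1, 0.4], [0.3, -0.6], [-0.8, -0.1], [-0.0, -1.4]]
both [0.4996 0.3291 0.1106]
[[-0.0, 1.2], [-0.0, 1.2], [-0.0, 1.2], [0.0, 0.4], [-0.5, -0.3], [-0.2, -1.3], [-1.2, -0.8], [-0.4, -2.0]]
```

View pics/w2.png

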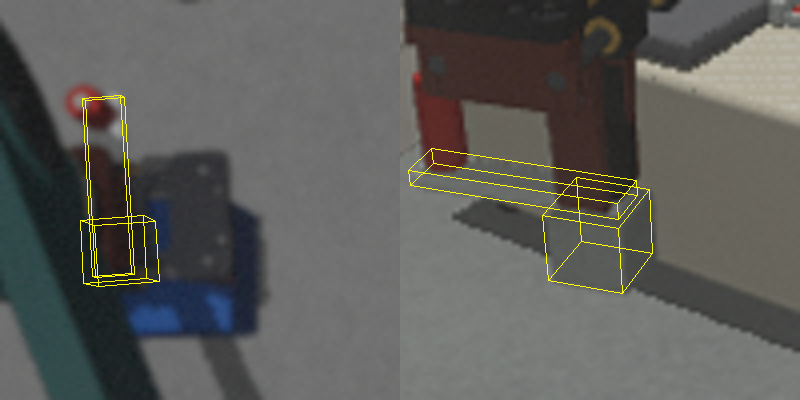

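```bash
python3 - <<'E'
from h import *
from scipy.optimize import least_squares
ft=cv2.imread("pics/raw_top.png");fs=cv2.imread("pics/raw_side.png")
S4=lambda p:raw(p,4,155,95);T12=lambda p:raw(p,12,310,160)
def loc(n,px,z):
    return least_squares(lambda q:(proj(n,[q[0],q[1],z])-px).ravel(),[.55,-.08]).x
print("top collar",loc("top",T12((236,358)),.177),"top tip",loc("top",T12((258,345)),.205))
print("side tip",loc("side",S4((428,158)),.205))
o=cv2.resize(fs[125:160,240:290],None,fx=14,fy=14,interpolation=cv2.INTER_CUBIC)
cv2.imwrite("pics/spS.png",o)
E
```

```text
top collar [ 0.55108171 -0.07694593] top tip [ 0.55086602 -0.07718018]
side tip [ 0.54015489 -0.07210699]
```

View pics/spS.png

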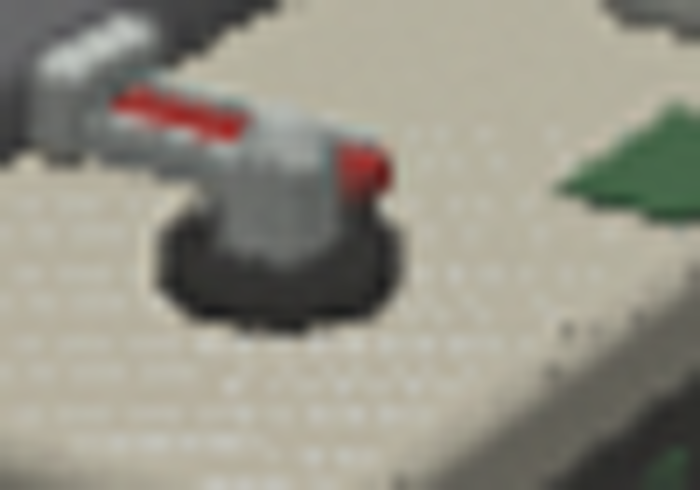

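```bash
python3 - <<'E'
from h import *
ft=cv2.imread("pics/raw_top.png");fs=cv2.imread("pics/raw_side.png")
SQ=box(-.009,.009,-.009,.009,0,.020)
rows=[]
for psi in(-2,-9,-16,-23):
    a=wire(ft,"top",[.551,-.077,np.radians(psi)],.178,[SQ],318,178,24,24,8)
    b=wire(fs,"side",[.5435,-.0725,np.radians(psi)],.178,[SQ],248,127,24,24,8)
    rows.append(np.vstack([a,b]))
a=cv2.resize(ft[178:202,318:342],None,fx=8,fy=8,interpolation=cv2.INTER_NEAREST);b=cv2.resize(fs[127:151,248:272],None,fx=8,fy=8,interpolation=cv2.INTER_NEAREST)
rows=[np.vstack([a,b])]+rows
cv2.imwrite("pics/sq2.png",cv2.resize(np.hstack(rows[:4]+rows[4:]),(800,int(800*384/960))))
E
```

```text
(no output)
```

View pics/sq2.png

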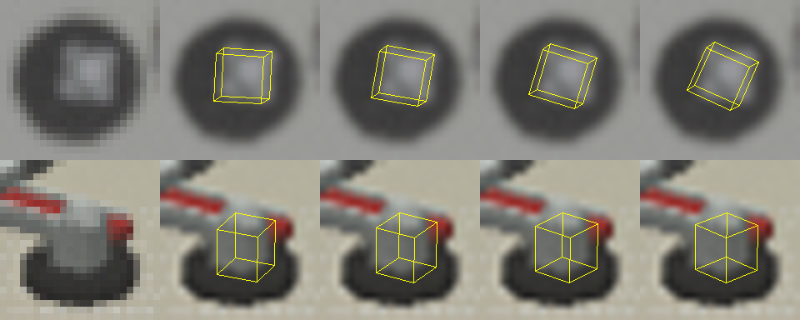

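Emit:
move_arm([
  [1, [6, -50.5, 0], [0, 0, -0.035]],
  [1, [6, -50.5, 0], [0, 0, -0.035]],
  [1, [6, -50.5, 0], [0, 0, -0.035]],
  [1, [6, -50.5, 0], [0, 0, -0.035]],
  [1, [6, -50.5, 0], [0, 0, -0.035]],
  [1, [6, -50.5, 0], [0, 0, -0.035]],
  [1, [6, -50.5, 0], [0, 0, -0.035]],
  [1, [6, -50.5, 0], [0, 0, -0.03]],
  [1, [0, 0, -16], [0, 0, 0]],
  [1, [0, 0, -16], [0, 0, 0]],
  [1, [0, 0, 0], [0, 0, 0]],
  [1, [0, 0, 0], [0, 0, 0]],
])

```text
t: 7.28
tool_pos: [0.5485, -0.072, 0.3385]
ee_rot: [0.54, -0.54, -0.456, 0.456]
contact_force: [-0.3, -0.1, -2.7]
width: 0.248
```

```bash
python3 - <<'E'
from h import *
st()
ft=grab_frame("top")[:,:,::-1].copy();fs=grab_frame("side")[:,:,::-1].copy()
cv2.imwrite("pics/t3.png",ft);cv2.imwrite("pics/s3.png",fs)
a=cv2.resize(ft[140:220,290:370],(400,400),interpolation=cv2.INTER_CUBIC);b=cv2.resize(fs[90:160,220:290],(400,400),interpolation=cv2.INTER_CUBIC)
cv2.imwrite("pics/g3.png",np.hstack([a,b]))
E
```

```text
t 7.28 tcp [ 0.5485 -0.072   0.3385] xyaw 1.403 y [-0.001  0.    -1.   ] q [-0.255  0.26   1.563  0.     1.318 -1.658] F [-0.34 -0.11 -2.75] M [ 0.102 -0.126  0.013] w 0.248
```

View pics/g3.png

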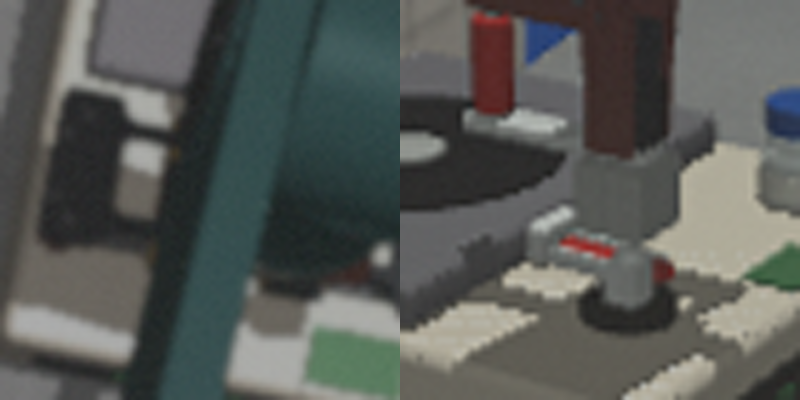

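```bash
python3 - <<'E'
from h import *
fs=cv2.imread("pics/s3.png")
S=lambda p:raw(p,400/70,220,90)
for yaw in(-.168,):
  sp=[("side",[.018,.018,0],S((180,231))),("side",[-.018,.018,0],S((238,241))),("side",[-.018,-.018,0],S((279,217))),("side",[-.018,-.018,.034],S((279,153)))]
  for z in(.2150,.2175):
    r=least_squares(lambda q:np.concatenate([(proj(n,world([q[0],q[1],yaw],z,L))-p).ravel() for n,L,p in sp]),[.55,-.07]);print(z,r.x,r.fun.round(1))
    c=proj("side",[*r.x,z])[0];print("axis px at underside",c)
    p,rr=fit(sp,z,[.55,-.07,-.17]);print(p)
def loc(px,z): return least_squares(lambda q:(proj("side",[q[0],q[1],z])-px).ravel(),[.55,-.08]).x
for p in((228,252),(229,250),(228,255)): print("tip",S(p),loc(S(p),.205))
print("collar c",loc(S((228,300)),.178))
o=cv2.resize(fs[112:152,238:282],None,fx=16,fy=16,interpolation=cv2.INTER_CUBIC);cv2.imwrite("pics/s3z.png",o)
E
```

```text
0.215 [ 0.55107612 -0.08280863] [-0.8 -0.6  0.4  0.5  0.1  0.3  0.4 -0.3]
axis px at underside [259.41655127 128.63825476]
[ 0.55119759 -0.08260496 -0.15038842]
0.2175 [ 0.54885009 -0.07716261] [-0.9 -0.6  0.4  0.5  0.1  0.3  0.4 -0.4]
axis px at underside [259.39950894 128.64826711]
[ 0.54899573 -0.07691679 -0.14890948]
tip [259.4875 133.6875] [ 0.5465785  -0.07258265]
tip [259.6625 133.3375] [ 0.54703999 -0.07496894]
tip [259.4875 134.2125] [ 0.54523811 -0.06929762]
collar c [ 0.54810433 -0.07709637]
```

View pics/s3z.png

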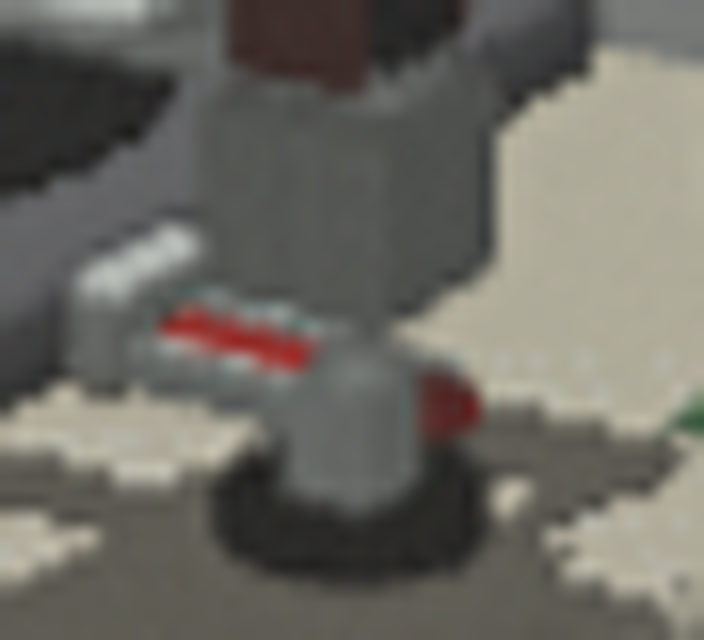

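Emit:
move_arm([
  [1, [0, -1.5, -5], [0, 0, 0]],
  [1, [0, 0, -5], [0, 0, 0]],
  [1, [0, 0, -2], [0, 0, 0]],
  [1, [0, 0, -2], [0, 0, 0]],
  [1, [0, 0, 0], [0, 0, 0]],
])

```text
t: 8.0
tool_pos: [0.5485, -0.0747, 0.3244]
ee_rot: [0.541, -0.541, -0.456, 0.456]
contact_force: [0.4, 1.7, -3.0]
width: 0.249
```

```bash
python3 -c "
from h import *
st()"
```

```text
t 8.0 tcp [ 0.5485 -0.0747  0.3244] xyaw 1.401 y [-0. -0. -1.] q [-0.26   0.273  1.582 -0.     1.287 -1.661] F [ 0.38  1.67 -2.98] M [ 0.054 -0.088  0.019] w 0.249
```

Emit:
move_arm([
  [1, [0, 0, -2], [0, 0, 0]],
  [1, [0, 0, 0], [0, 0, 0]],
  [1, [0, 0, 0], [0, 0, 0]],
])

```text
t: 8.38
tool_pos: [0.5487, -0.0749, 0.3228]
ee_rot: [-0.54, 0.541, 0.456, -0.456]
contact_force: [0.4, -1.5, -1.7]
width: 0.246
```

Emit:
move_arm([
  [1, [0, 0, -2], [0, 0, 0]],
  [1, [0, 0, 0], [0, 0, 0]],
  [1, [0, 0, 0], [0, 0, 0]],
])

```text
t: 8.75
tool_pos: [0.5489, -0.0753, 0.3211]
ee_rot: [-0.54, 0.541, 0.456, -0.456]
contact_force: [-0.6, -4.4, 3.4]
width: 0.252
```

Emit:
move_arm([
  [1, [0, -2, 0], [0, 0, 0]],
  [1, [0, 0, 0], [0, 0, 0]],
  [1, [0, 0, 0], [0, 0, 0]],
])

```text
t: 9.12
tool_pos: [0.5488, -0.0764, 0.3206]
ee_rot: [0.541, -0.541, -0.456, 0.456]
contact_force: [1.5, -0.8, 1.2]
width: 0.248
```

Emit:
move_arm([
  [1, [0, 0, -1.5], [0, 0, 0]],
  [1, [0, 0, 0], [0, 0, 0]],
  [1, [0, 0, 0], [0, 0, 0]],
])

```text
t: 9.5
tool_pos: [0.549, -0.0769, 0.3191]
ee_rot: [-0.54, 0.541, 0.456, -0.456]
contact_force: [3.8, -2.2, -1.5]
width: 0.247
```

Emit:
move_arm([
  [1, [1, -0.6, 0], [0, 0, 0]],
  [1, [0, 0, 0], [0, 0, 0]],
  [1, [0, 0, 0], [0, 0, 0]],
])

```text
t: 9.88
tool_pos: [0.5494, -0.0771, 0.3189]
ee_rot: [0.541, -0.54, -0.456, 0.456]
contact_force: [1.6, -1.4, -0.6]
width: 0.248
```

Emit:
move_arm([
  [1, [0, 0, -1.5], [0, 0, 0]],
  [1, [0, 0, 0], [0, 0, 0]],
  [1, [0, 0, 0], [0, 0, 0]],
])

```text
t: 10.25
tool_pos: [0.5494, -0.0771, 0.3183]
ee_rot: [-0.541, 0.541, 0.456, -0.456]
contact_force: [-0.3, -0.4, 5.9]
width: 0.247
```

```bash
python3 -c "
from h import *
st()"
```

```text
t 10.25 tcp [ 0.5494 -0.0771  0.3183] xyaw 1.401 y [ 0. -0. -1.] q [-0.264  0.28   1.588 -0.     1.274 -1.665] F [-0.32 -0.44  5.91] M [-0.171 -0.093  0.008] w 0.247
```

Emit:
move_arm([
  [1, [0, 0, 0], [0, 0, -0.04]],
  [1, [0, 0, 0], [0, 0, 0]],
])

```text
t: 10.5
tool_pos: [0.5496, -0.0772, 0.3182]
ee_rot: [-0.549, 0.55, 0.445, -0.445]
contact_force: [-0.1, -0.7, 6.3]
width: 0.249
```

Emit:
move_arm([
  [1, [0, 0, 0], [0, 0, -0.04]],
  [1, [0, 0, 0], [0, 0, 0]],
])

```text
t: 10.75
tool_pos: [0.5499, -0.0773, 0.3182]
ee_rot: [-0.558, 0.559, 0.434, -0.434]
contact_force: [0.5, -1.2, 6.2]
width: 0.252
```

Emit:
move_arm([
  [1, [0, 0, 0], [0, 0, -0.04]],
  [1, [0, 0, 0], [0, 0, 0]],
])

```text
t: 11.0
tool_pos: [0.55, -0.0774, 0.3182]
ee_rot: [-0.566, 0.567, 0.423, -0.423]
contact_force: [0.9, -0.7, 5.6]
width: 0.247
```

Emit:
move_arm([
  [1, [0, 0, 0], [0, 0, -0.04]],
  [1, [0, 0, 0], [0, 0, 0]],
])

```text
t: 11.25
tool_pos: [0.5501, -0.0774, 0.3182]
ee_rot: [-0.575, 0.576, 0.412, -0.411]
contact_force: [1.5, -2.2, 4.8]
width: 0.251
```

Emit:
move_arm([
  [1, [0, 0, 0], [0, 0, -0.04]],
  [1, [0, 0, 0], [0, 0, 0]],
])

```text
t: 11.5
tool_pos: [0.5502, -0.0774, 0.3183]
ee_rot: [-0.583, 0.584, 0.4, -0.4]
contact_force: [2.0, -1.4, 5.2]
width: 0.248
```

Emit:
move_arm([
  [1, [0, 0, 0], [0, 0, -0.04]],
  [1, [0, 0, 0], [0, 0, 0]],
])

```text
t: 11.75
tool_pos: [0.5502, -0.0774, 0.3183]
ee_rot: [-0.591, 0.592, 0.389, -0.388]
contact_force: [1.6, -1.6, 6.0]
width: 0.248
```

```bash
python3 -c "
from h import *
st()"
```

```text
t 11.75 tcp [ 0.5502 -0.0774  0.3183] xyaw 1.162 y [ 0.002 -0.001 -1.   ] q [-0.264  0.28   1.588 -0.     1.272 -1.426] F [ 1.56 -1.58  6.02] M [-0.212 -0.421  0.006] w 0.248
```

Emit:
move_arm([
  [1, [0.6, -0.6, 0], [0, 0, 0]],
  [1, [0, 0, 0], [0, 0, 0]],
  [1, [0, 0, 0], [0, 0, 0]],
])

```text
t: 12.12
tool_pos: [0.5504, -0.0776, 0.3183]
ee_rot: [-0.591, 0.591, 0.389, -0.388]
contact_force: [0.1, 0.7, 6.4]
width: 0.25
```

Emit:
move_arm([
  [1, [0, 0, 0], [0, 0, 0.04]],
  [1, [0, 0, 0], [0, 0, 0]],
])

```text
t: 12.38
tool_pos: [0.5502, -0.0775, 0.3182]
ee_rot: [0.583, -0.583, -0.4, 0.4]
contact_force: [0.4, 0.3, 6.9]
width: 0.249
```

Emit:
move_arm([
  [1, [0, 0, 0], [0, 0, 0.04]],
  [1, [0, 0, 0], [0, 0, 0]],
])

```text
t: 12.62
tool_pos: [0.5501, -0.0775, 0.3182]
ee_rot: [0.575, -0.575, -0.412, 0.412]
contact_force: [-0.8, 0.2, 7.2]
width: 0.249
```

Emit:
move_arm([
  [1, [0, 0, 0], [0, 0, 0.04]],
  [1, [0, 0, 0], [0, 0, 0]],
])

```text
t: 12.88
tool_pos: [0.5499, -0.0775, 0.3182]
ee_rot: [0.567, -0.566, -0.423, 0.423]
contact_force: [-0.1, -0.7, 7.0]
width: 0.251
```

Emit:
move_arm([
  [1, [0, 0, 0], [0, 0, 0.04]],
  [1, [0, 0, 0], [0, 0, 0]],
])

```text
t: 13.12
tool_pos: [0.5498, -0.0776, 0.3181]
ee_rot: [0.558, -0.558, -0.434, 0.434]
contact_force: [-1.4, 0.6, 8.9]
width: 0.25
```

Emit:
move_arm([
  [1, [0, 0, 0], [0, 0, 0.04]],
  [1, [0, 0, 0], [0, 0, 0]],
])

```text
t: 13.38
tool_pos: [0.5497, -0.0778, 0.318]
ee_rot: [0.549, -0.549, -0.445, 0.446]
contact_force: [-1.5, -1.0, 6.1]
width: 0.245
```

Emit:
move_arm([
  [1, [0, 0, 0], [0, 0, 0.04]],
  [1, [0, 0, 0], [0, 0, 0]],
])

```text
t: 13.62
tool_pos: [0.5496, -0.078, 0.3178]
ee_rot: [0.54, -0.54, -0.456, 0.457]
contact_force: [-1.4, -1.9, 5.9]
width: 0.248
```

Emit:
move_arm([
  [1, [0, 0, 0], [0, 0, 0.04]],
  [1, [0, 0, 0], [0, 0, 0]],
])

```text
t: 13.88
tool_pos: [0.5499, -0.0778, 0.3171]
ee_rot: [0.531, -0.531, -0.467, 0.467]
contact_force: [-0.0, -1.4, -1.1]
width: 0.254
```

```bash
python3 -c "
from h import *
st()"
```

```text
t 13.88 tcp [ 0.5499 -0.0778  0.3171] xyaw 1.442 y [-0.001  0.    -1.   ] q [-0.265  0.282  1.588 -0.     1.272 -1.707] F [-0.02 -1.38 -1.12] M [-0.297 -0.394  0.012] w 0.254
```

Dropped in at crank yaw about −0.13. Next I'll feed it down gently.

Emit:
move_arm([
  [1, [0, 0, -2], [0, 0, 0.02]],
  [1, [0, 0, 0], [0, 0, 0]],
  [1, [0, 0, 0], [0, 0, 0]],
])

```text
t: 14.25
tool_pos: [0.5499, -0.0778, 0.315]
ee_rot: [0.527, -0.526, -0.471, 0.472]
contact_force: [2.7, -1.8, -5.0]
width: 0.25
```

```bash
python3 -c "
from h import *
st()"
```

```text
t 14.25 tcp [ 0.5499 -0.0778  0.315 ] xyaw 1.461 y [-0.001  0.    -1.   ] q [-0.265  0.284  1.591 -0.     1.268 -1.726] F [ 2.68 -1.85 -4.98] M [-0.296 -0.506  0.002] w 0.25
```

Emit:
move_arm([
  [1, [0.4, -0.4, -3], [0, 0, 0]],
  [1, [0, 0, -3], [0, 0, 0]],
  [1, [0, 0, 0], [0, 0, 0]],
])

```text
t: 14.62
tool_pos: [0.5501, -0.078, 0.3091]
ee_rot: [0.527, -0.526, -0.472, 0.472]
contact_force: [-0.1, -0.3, -3.0]
width: 0.249
```

Emit:
move_arm([
  [1, [0, 0, -3], [0, 0, 0]],
  [1, [0, 0, -3], [0, 0, 0]],
  [1, [0, 0, 0], [0, 0, 0]],
])

```text
t: 15.0
tool_pos: [0.5503, -0.0781, 0.3032]
ee_rot: [0.527, -0.526, -0.472, 0.472]
contact_force: [0.1, -0.3, -2.9]
width: 0.249
```

Emit:
move_arm([
  [1, [0, 0, -2], [0, 0, 0]],
  [1, [0, 0, 0], [0, 0, 0]],
  [1, [0, 0, 0], [0, 0, 0]],
])

```text
t: 15.38
tool_pos: [0.5506, -0.0783, 0.3017]
ee_rot: [-0.527, 0.527, 0.472, -0.472]
contact_force: [-0.1, -0.5, -1.8]
width: 0.248
```

```bash
python3 -c "
from h import *
st()"
```

```text
t 15.38 tcp [ 0.5506 -0.0783  0.3017] xyaw 1.461 y [ 0. -0. -1.] q [-0.265  0.297  1.607 -0.     1.237 -1.726] F [-0.12 -0.48 -1.85] M [ 0.007 -0.148 -0.037] w 0.248
```

Emit:
move_arm([
  [1, [0, 0, -1.5], [0, 0, 0]],
  [1, [0, 0, 0], [0, 0, 0]],
  [1, [0, 0, 0], [0, 0, 0]],
])

```text
t: 15.75
tool_pos: [0.5506, -0.0782, 0.3001]
ee_rot: [-0.527, 0.527, 0.472, -0.472]
contact_force: [-1.0, 0.7, -3.3]
width: 0.248
```

Emit:
move_arm([
  [1, [0, 0, -1], [0, 0, 0]],
  [1, [0, 0, 0], [0, 0, 0]],
  [1, [0, 0, 0], [0, 0, 0]],
])

```text
t: 16.12
tool_pos: [0.5506, -0.0782, 0.2991]
ee_rot: [0.527, -0.527, -0.472, 0.472]
contact_force: [-0.0, 0.5, -2.9]
width: 0.246
```

Emit:
move_arm([
  [1, [0, 0, -1], [0, 0, 0]],
  [1, [0, 0, 0], [0, 0, 0]],
  [1, [0, 0, 0], [0, 0, 0]],
])

```text
t: 16.5
tool_pos: [0.5506, -0.0783, 0.2987]
ee_rot: [-0.526, 0.527, 0.472, -0.472]
contact_force: [-2.1, -0.3, 5.0]
width: 0.245
```

Emit:
move_arm([
  [1, [0, 0, -0.7], [0, 0, 0]],
  [1, [0, 0, 0], [0, 0, 0]],
  [1, [0, 0, 0], [0, 0, 0]],
])

```text
t: 16.88
tool_pos: [0.5506, -0.0782, 0.2987]
ee_rot: [-0.526, 0.527, 0.472, -0.472]
contact_force: [-3.5, 0.8, 10.7]
width: 0.251
```

Seated: z is at 0.2987 against the expected 0.2986. I'll relieve the press, then turn.

Emit:
move_arm([
  [1, [0, 0, 0], [0, 0, 0]],
  [1, [0, 0, 0.9], [0, 0, 0]],
  [1, [0, 0, 0], [0, 0, -0.1]],
  [1, [0, 0, 0], [0, 0, -0.1]],
  [1, [0, 0, 0], [0, 0, -0.1]],
  [1, [0, 0, 0], [0, 0, 0]],
])

```text
t: 17.62
tool_pos: [0.5504, -0.0786, 0.2987]
ee_rot: [-0.591, 0.592, 0.387, -0.388]
contact_force: [-2.7, -0.1, 5.9]
width: 0.248
```

```bash
python3 -c "
from h import *
st()"
```

```text
t 17.62 tcp [ 0.5504 -0.0786  0.2987] xyaw 1.16 y [-0.    -0.001 -1.   ] q [-2.660e-01  3.000e-01  1.611e+00 -1.000e-03  1.231e+00 -1.425e+00] F [-2.66 -0.13  5.95] M [-0.19   0.417 -0.035] w 0.248
```

Emit:
move_arm([
  [1, [0, 0, 0.3], [0, 0, -0.14]],
  [1, [0, 0, 0], [0, 0, -0.14]],
  [1, [0, 0, 0], [0, 0, -0.14]],
  [1, [0, 0, 0], [0, 0, -0.14]],
  [1, [0, 0, 0], [0, 0, -0.14]],
  [1, [0, 0, 0], [0, 0, 0]],
])

```text
t: 18.38
tool_pos: [0.5503, -0.0787, 0.2987]
ee_rot: [-0.688, 0.689, 0.162, -0.162]
contact_force: [-2.9, -2.2, 4.5]
width: 0.243
```

```bash
python3 - <<'E'
from h import *
st()
fs=grab_frame("side")[:,:,::-1].copy()
cv2.imwrite("pics/s4.png",fs)
b=cv2.resize(fs[90:160,220:290],(560,560),interpolation=cv2.INTER_CUBIC)
cv2.imwrite("pics/g4.png",b)
E
```

```text
t 18.38 tcp [ 0.5503 -0.0787  0.2987] xyaw 0.462 y [-0.001 -0.001 -1.   ] q [-2.660e-01  3.000e-01  1.611e+00 -1.000e-03  1.231e+00 -7.270e-01] F [-2.88 -2.16  4.5 ] M [-0.54   0.586 -0.111] w 0.243
```

View pics/g4.png

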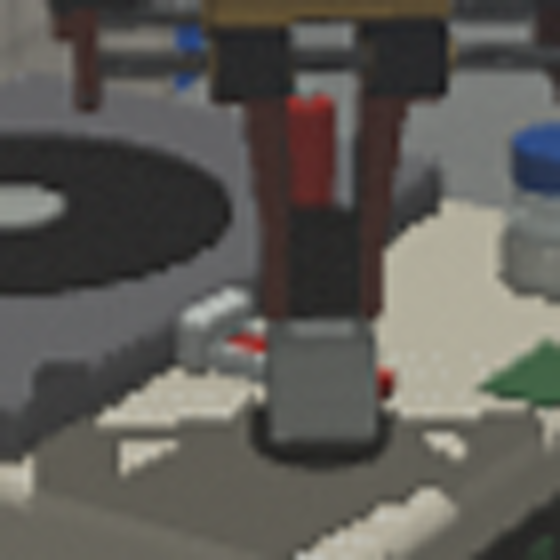

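The side view shows the hub flat on the collar. I'll carry on turning.

Emit:
move_arm([
  [1, [-0.4, -0.3, 0], [0, 0, -0.14]],
  [1, [0, 0, 0], [0, 0, -0.14]],
  [1, [0, 0, 0], [0, 0, -0.14]],
  [1, [0, 0, 0], [0, 0, -0.14]],
  [1, [0, 0, 0], [0, 0, -0.14]],
  [1, [0, 0, 0], [0, 0, 0]],
])

```text
t: 19.18
tool_pos: [0.55, -0.0787, 0.2987]
ee_rot: [-0.702, 0.702, -0.083, 0.083]
contact_force: [-2.4, -1.6, 5.0]
width: 0.251
```

```bash
python3 -c "
from h import *
st()"
```

```text
t 19.18 tcp [ 0.55   -0.0787  0.2987] xyaw -0.236 y [-0.001 -0.    -1.   ] q [-2.660e-01  2.990e-01  1.612e+00 -1.000e-03  1.231e+00 -3.000e-02] F [-2.43 -1.62  4.95] M [-0.523  0.768 -0.082] w 0.251
```

Emit:
move_arm([
  [1, [-0.3, -0.3, 0], [0, 0, -0.14]],
  [1, [0, 0, 0], [0, 0, -0.14]],
  [1, [0, 0, 0], [0, 0, -0.14]],
  [1, [0, 0, 0], [0, 0, -0.14]],
  [1, [0, 0, 0], [0, 0, 0]],
])

```text
t: 19.8
tool_pos: [0.5498, -0.0787, 0.2987]
ee_rot: [0.652, -0.652, 0.274, -0.273]
contact_force: [-3.8, -0.5, 5.8]
width: 0.248
```

```bash
python3 - <<'E'
from h import *
st()
fs=grab_frame("side")[:,:,::-1].copy();ft=grab_frame("top")[:,:,::-1].copy()
b=cv2.resize(fs[90:160,220:290],(400,400),interpolation=cv2.INTER_CUBIC)
a=cv2.resize(ft[140:220,290:370],(400,400),interpolation=cv2.INTER_CUBIC)
cv2.imwrite("pics/g5.png",np.hstack([a,b]))
E
```

```text
t 19.8 tcp [ 0.5498 -0.0787  0.2987] xyaw -0.794 y [-0.  0. -1.] q [-0.267  0.299  1.612  0.     1.231  0.527] F [-3.77 -0.47  5.77] M [-0.207  0.744 -0.035] w 0.248
```

View pics/g5.png

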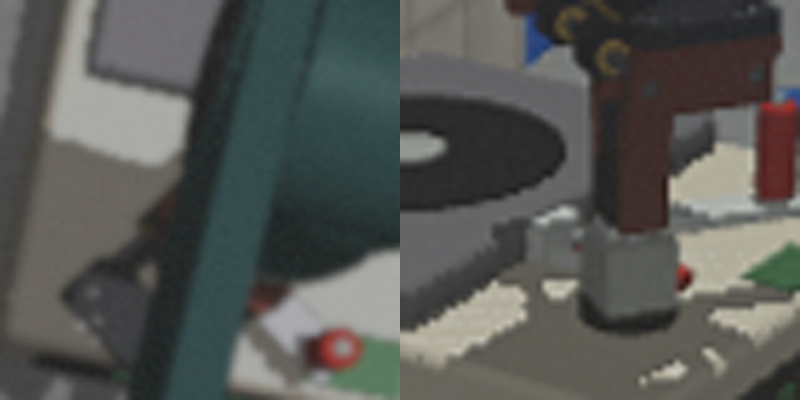

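Emit:
move_arm([
  [1, [-0.4, 0, 0], [0, 0, -0.1]],
  [1, [0, 0, 0], [0, 0, -0.1]],
  [1, [0, 0, 0], [0, 0, 0]],
])

```text
t: 20.27
tool_pos: [0.5496, -0.0787, 0.2987]
ee_rot: [0.622, -0.621, 0.337, -0.337]
contact_force: [-2.1, -0.5, 4.7]
width: 0.252
```

```bash
python3 -c "
from h import *
st()"
```

```text
t 20.27 tcp [ 0.5496 -0.0787  0.2987] xyaw -0.994 y [ 0.  0. -1.] q [-0.267  0.298  1.613  0.     1.23   0.726] F [-2.05 -0.45  4.69] M [-0.151  0.553 -0.022] w 0.252
```

Emit:
move_arm([
  [1, [-0.2, 0, 0], [0, 0, -0.05]],
  [1, [0, 0, 0], [0, 0, -0.05]],
  [1, [0, 0, 0], [0, 0, 0]],
])

```text
t: 20.65
tool_pos: [0.5496, -0.0787, 0.2987]
ee_rot: [0.604, -0.604, 0.368, -0.368]
contact_force: [-1.4, -0.3, 3.9]
width: 0.246
```

```bash
python3 -c "
from h import *
o=st();print(o['joint_torque'].round(3))"
```

```text
t 20.65 tcp [ 0.5496 -0.0787  0.2987] xyaw -1.094 y [ 0.001  0.    -1.   ] q [-2.670e-01  2.980e-01  1.613e+00  1.000e-03  1.230e+00  8.270e-01] F [-1.39 -0.26  3.86] M [-0.052  0.406  0.076] w 0.246
[  0.145 -44.907 -25.942   0.37   -0.689   0.311]
```

Emit:
move_arm([
  [1, [0, 0, 0], [0, 0, -0.04]],
  [1, [0, 0, 0], [0, 0, -0.04]],
  [1, [0, 0, 0], [0, 0, 0]],
])

```text
t: 21.02
tool_pos: [0.5496, -0.0787, 0.2987]
ee_rot: [0.589, -0.588, 0.392, -0.392]
contact_force: [-0.5, 0.6, 4.4]
width: 0.247
```

```bash
python3 -c "
from h import *
o=st();print(o['joint_torque'].round(3))"
```

```text
t 21.02 tcp [ 0.5496 -0.0787  0.2987] xyaw -1.175 y [ 0.001  0.    -1.   ] q [-0.267  0.298  1.613  0.     1.23   0.908] F [-0.47  0.58  4.37] M [0.037 0.354 0.646] w 0.247
[ -0.726 -45.006 -25.779   0.306  -0.516   0.809]
```

Emit:
move_arm([
  [1, [0, 0, 0], [0, 0, -0.04]],
  [1, [0, 0, 0], [0, 0, -0.04]],
  [1, [0, 0, 0], [0, 0, 0]],
])

```text
t: 21.4
tool_pos: [0.5493, -0.0789, 0.2987]
ee_rot: [-0.572, 0.573, -0.415, 0.415]
contact_force: [-2.4, -0.9, 5.0]
width: 0.257
```

```bash
python3 -c "
from h import *
o=st();print(o['joint_torque'].round(3))"
```

```text
t 21.4 tcp [ 0.5493 -0.0789  0.2987] xyaw -1.255 y [-0. -0. -1.] q [-0.267  0.298  1.613 -0.     1.23   0.988] F [-2.39 -0.92  5.03] M [-0.197  0.569  0.979] w 0.257
[ -0.544 -44.289 -25.977   0.876  -0.903   1.189]
```

Wrist moment has risen to about 1 N·m: the stop. Easing off a little and checking the bolt.

Emit:
move_arm([
  [1, [-0.2, 0, 0], [0, 0, 0.07]],
  [1, [0, 0, 0], [0, 0, 0]],
  [1, [0, 0, 0], [0, 0, 0]],
])

```text
t: 21.78
tool_pos: [0.5492, -0.0789, 0.2987]
ee_rot: [0.586, -0.586, 0.396, -0.396]
contact_force: [-1.1, -0.4, 5.0]
width: 0.255
```

```bash
python3 - <<'E'
from h import *
st()
fs=grab_frame("side")[:,:,::-1].copy();ft=grab_frame("top")[:,:,::-1].copy()
b=cv2.resize(fs[90:160,220:290],(400,400),interpolation=cv2.INTER_CUBIC)
a=cv2.resize(ft[140:220,290:370],(400,400),interpolation=cv2.INTER_CUBIC)
cv2.imwrite("pics/g6.png",np.hstack([a,b]))
E
```

```text
t 21.77 tcp [ 0.5492 -0.0789  0.2987] xyaw -1.19 y [ 0.  0. -1.] q [-0.267  0.298  1.614  0.     1.23   0.922] F [-1.14 -0.41  4.98] M [-0.182  0.4    0.206] w 0.255
```

View pics/g6.png

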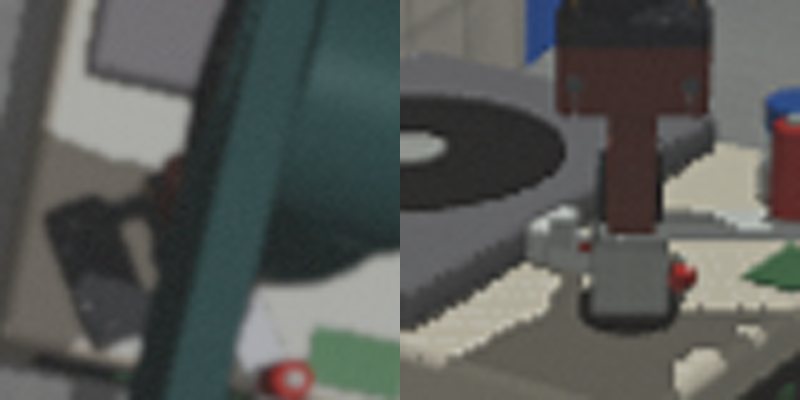

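Emit:
move_arm([
  [1, [0, 0, 0], [0, 0, -0.04]],
  [1, [0, 0, 0], [0, 0, 0]],
  [1, [0, 0, 0], [0, 0, 0]],
  [1, [0, 0, 0], [0, 0, 0]],
])

```text
t: 22.38
tool_pos: [0.5492, -0.0789, 0.2987]
ee_rot: [0.578, -0.578, 0.407, -0.408]
contact_force: [-1.2, -0.5, 4.9]
width: 0.257
```

```bash
python3 - <<'E'
from h import *
st()
E
```

```text
t 22.38 tcp [ 0.5492 -0.0789  0.2987] xyaw -1.228 y [ 0. -0. -1.] q [-0.267  0.298  1.614 -0.     1.23   0.961] F [-1.24 -0.53  4.91] M [-0.208  0.347  0.666] w 0.257
```

Emit:
move_arm([
  [1, [0, 0, 0], [0, 0, 0.07]],
  [1, [0, 0, 0], [0, 0, 0]],
  [1, [0, 0, 0], [0, 0, 0]],
])

```text
t: 22.75
tool_pos: [0.5492, -0.0789, 0.2987]
ee_rot: [0.592, -0.591, 0.387, -0.388]
contact_force: [-0.5, -1.2, 5.2]
width: 0.249
```

```bash
python3 - <<'E'
from h import *
st()
E
```

```text
t 22.75 tcp [ 0.5492 -0.0789  0.2987] xyaw -1.16 y [ 0.  0. -1.] q [-0.267  0.298  1.614  0.     1.23   0.892] F [-0.5  -1.18  5.15] M [-0.292  0.356  0.157] w 0.249
```

Emit:
move_arm([
  [1, [0, 0, 0], [0, 0, 0.04]],
  [1, [0, 0, 1.5], [0, 0, 0]],
  [1, [0, 0, 1.5], [0, 0, 0]],
  [1, [0, 0, 0], [0, 0, 0]],
])

```text
t: 23.25
tool_pos: [0.549, -0.0788, 0.3012]
ee_rot: [-0.599, 0.599, -0.376, 0.375]
contact_force: [1.2, -0.6, -4.6]
width: 0.244
```

```bash
python3 - <<'E'
from h import *
st()
E
```

```text
t 23.25 tcp [ 0.549  -0.0788  0.3012] xyaw -1.12 y [-0.001  0.    -1.   ] q [-0.267  0.295  1.611  0.     1.236  0.852] F [ 1.16 -0.63 -4.58] M [-0.283 -0.14   0.02 ] w 0.244
```

Free. Lifting off while watching the forces.

Emit:
move_arm([
  [1, [0, 0, 3], [0, 0, 0]],
  [1, [0, 0, 4], [0, 0, 0]],
  [1, [0, 0, 4], [0, 0, 0]],
  [1, [0, 0, 0], [0, 0, 0]],
])

```text
t: 23.75
tool_pos: [0.5491, -0.0787, 0.3132]
ee_rot: [0.599, -0.599, 0.375, -0.375]
contact_force: [0.1, -1.4, -2.9]
width: 0.249
```

Emit:
move_arm([
  [1, [0, 0, 5], [0, 0, 0]],
  [1, [0, 0, 10], [0, 0, 0]],
  [1, [0, 0, 15], [0, 0, 0]],
  [1, [0, 0, 20], [0, 0, 0]],
  [1, [0, 0, 20], [0, 0, 0]],
  [1, [0, 0, 0], [0, 0, 0]],
])

```text
t: 24.5
tool_pos: [0.5501, -0.079, 0.3851]
ee_rot: [0.6, -0.599, 0.374, -0.377]
contact_force: [-0.0, -0.6, -3.5]
width: 0.255
```

Emit:
move_arm([
  [1, [-6, 51, 0], [0, 0, 0]],
  [1, [-6, 51, 0], [0, 0, 0]],
  [1, [-6, 51, 0], [0, 0, 0]],
  [1, [-6, 51, 0], [0, 0, 0]],
  [1, [-6, 51, 0], [0, 0, 0]],
  [1, [-6, 51, 0], [0, 0, 0]],
  [1, [-7, 51, 0], [0, 0, 0]],
  [1, [-7, 53, 0], [0, 0, 0]],
  [1, [0, 0, 0], [0, 0, 0]],
  [1, [0, 0, 0], [0, 0, 0]],
])

```text
t: 25.75
tool_pos: [0.4987, 0.3308, 0.3819]
ee_rot: [-0.599, 0.6, -0.375, 0.375]
contact_force: [0.8, -0.2, -3.4]
width: 0.248
```

```bash
python3 - <<'E'
from h import *
st()
fs=grab_frame("side")[:,:,::-1].copy();ft=grab_frame("top")[:,:,::-1].copy()
cv2.imwrite("pics/t7.png",ft);cv2.imwrite("pics/s7.png",fs)
b=cv2.resize(fs[140:240,150:250],(400,400),interpolation=cv2.INTER_CUBIC)
a=cv2.resize(ft[160:210,310:360],(400,400),interpolation=cv2.INTER_CUBIC)
cv2.imwrite("pics/g7.png",np.hstack([a,b]))
E
```

```text
t 25.75 tcp [0.4987 0.3308 0.3819] xyaw -1.118 y [-0.001 -0.001 -1.   ] q [ 4.710e-01  2.980e-01  1.402e+00 -1.000e-03  1.443e+00  1.589e+00] F [ 0.83 -0.2  -3.42] M [-0.008 -0.013 -0.027] w 0.248
```

View pics/g7.png

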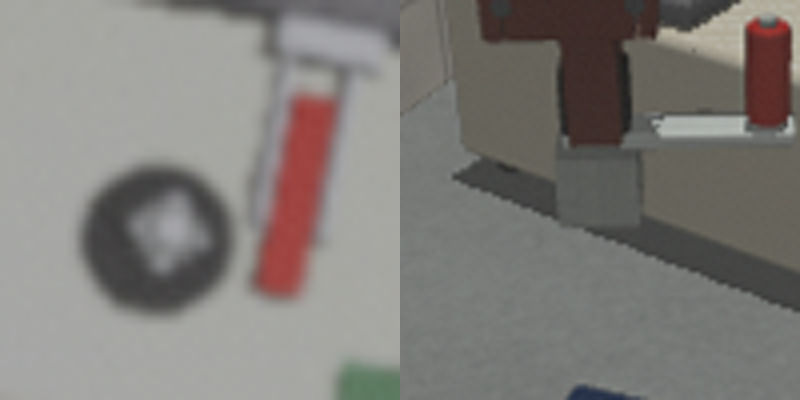

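The bolt's rear end is now clear of the keeper, with the tip about 5 px (~12.5 mm) further out, matching the ~2.5 rad turned. Lowering onto the peg.

Emit:
move_arm([
  [1, [0.4, 1.2, -35], [0, 0, 0]],
  [1, [0, 0, -35], [0, 0, 0]],
  [1, [0, 0, -30], [0, 0, 0]],
  [1, [0, 0, -10], [0, 0, 0]],
  [1, [0, 0, 0], [0, 0, 0]],
  [1, [0, 0, 0], [0, 0, 0]],
])

```text
t: 26.6
tool_pos: [0.5004, 0.3325, 0.2741]
ee_rot: [0.6, -0.598, 0.375, -0.376]
contact_force: [-0.3, -0.2, -3.6]
width: 0.253
```

```bash
python3 - <<'E'
from h import *
st()
fs=grab_frame("side")[:,:,::-1].copy()
b=cv2.resize(fs[190:290,150:250],(600,600),interpolation=cv2.INTER_CUBIC)
cv2.imwrite("pics/g8.png",b)
E
```

```text
t 26.6 tcp [0.5004 0.3325 0.2741] xyaw -1.119 y [ 0.002  0.001 -1.   ] q [0.471 0.385 1.545 0.    1.209 1.591] F [-0.32 -0.17 -3.57] M [ 0.041 -0.025  0.002] w 0.253
```

View pics/g8.png

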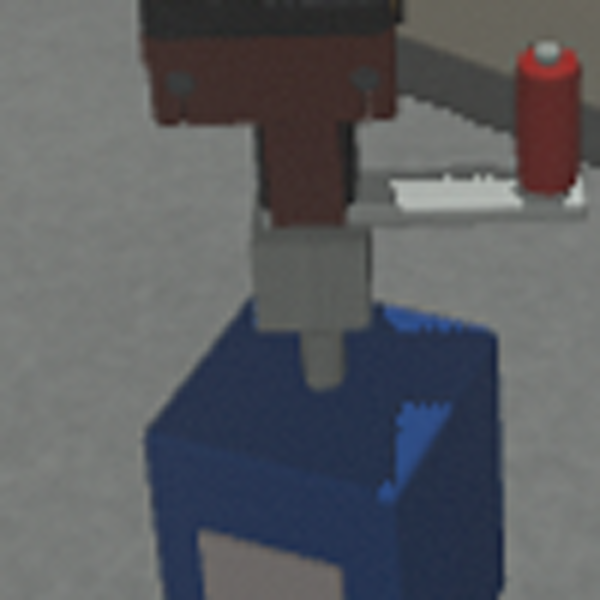

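```bash
python3 - <<'E'
from h import *
for z in (.12,.13,.154,.17): print(z,((proj("side",[.5,.333,z])-[150,190]+.5)*6-.5).round(1))
a=proj("side",[.5,.333,.13])
for d in([.003,0,0],[0,.003,0]): print(d,((proj("side",np.array([.5,.333,.13])+d)-a)*6).round(1))
E
```

```text
0.12 [[323.5 375.2]]
0.13 [[321.7 351.6]]
0.154 [[317.3 293.6]]
0.17 [[314.2 254. ]]
[0.003, 0, 0] [[-8.  -2.3]]
[0, 0.003, 0] [[-4.5  5.4]]
```

Emit:
move_arm([
  [1, [-1.3, 0, -5], [0, 0, 0]],
  [1, [0, 0, -4], [0, 0, 0]],
  [1, [0, 0, -3], [0, 0, 0]],
  [1, [0, 0, 0], [0, 0, 0]],
  [1, [0, 0, 0], [0, 0, 0]],
])

```text
t: 27.28
tool_pos: [0.4982, 0.3324, 0.2606]
ee_rot: [0.599, -0.599, 0.375, -0.375]
contact_force: [0.1, 0.6, -2.5]
width: 0.252
```

Emit:
move_arm([
  [1, [0, 0, -3], [0, 0, 0]],
  [1, [0, 0, 0], [0, 0, 0]],
  [1, [0, 0, 0], [0, 0, 0]],
])

```text
t: 27.65
tool_pos: [0.4982, 0.3323, 0.2576]
ee_rot: [0.599, -0.599, 0.375, -0.375]
contact_force: [-0.7, -1.0, -3.0]
width: 0.25
```

Emit:
move_arm([
  [1, [0, 0, -4], [0, 0, 0]],
  [1, [0, 0, -4], [0, 0, 0]],
  [1, [0, 0, -4], [0, 0, 0]],
  [1, [0, 0, -2], [0, 0, 0]],
  [1, [0, 0, 0], [0, 0, 0]],
  [1, [0, 0, 0], [0, 0, 0]],
])

```text
t: 28.4
tool_pos: [0.4983, 0.3324, 0.2437]
ee_rot: [0.599, -0.599, 0.375, -0.375]
contact_force: [-0.7, -0.3, -3.0]
width: 0.247
```

Emit:
move_arm([
  [1, [0, 0, -1.5], [0, 0, 0]],
  [1, [0, 0, 0], [0, 0, 0]],
  [1, [0, 0, 0], [0, 0, 0]],
])

```text
t: 28.78
tool_pos: [0.4982, 0.3324, 0.2421]
ee_rot: [0.599, -0.599, 0.375, -0.375]
contact_force: [0.3, 0.0, -2.7]
width: 0.251
```

Emit:
move_arm([
  [1, [0, 0, -1.2], [0, 0, 0]],
  [1, [0, 0, 0], [0, 0, 0]],
  [1, [0, 0, 0], [0, 0, 0]],
])

```text
t: 29.15
tool_pos: [0.4982, 0.3323, 0.2409]
ee_rot: [-0.599, 0.599, -0.375, 0.375]
contact_force: [0.7, 0.8, -3.1]
width: 0.249
```

Emit:
move_arm([
  [1, [0, 0, -0.8], [0, 0, 0]],
  [1, [0, 0, 0], [0, 0, 0]],
  [1, [0, 0, 0], [0, 0, 0]],
])

```text
t: 29.52
tool_pos: [0.4983, 0.3324, 0.2407]
ee_rot: [0.599, -0.599, 0.375, -0.375]
contact_force: [-1.7, -0.8, 4.7]
width: 0.25
```

```bash
python3 - <<'E'
from h import *
st()
E
```

```text
t 29.52 tcp [0.4983 0.3324 0.2407] xyaw -1.119 y [ 0.001  0.    -1.   ] q [0.473 0.417 1.584 0.    1.139 1.592] F [-1.68 -0.78  4.74] M [-0.256  0.348 -0.022] w 0.25
```

Seated on the block (z 0.2407, the same as when I grasped it). Opening and retreating upwards.

Emit:
move_arm([
  [0.2, [0, 0, 0.6], [0, 0, 0]],
  [0.0, [0, 0, 0], [0, 0, 0]],
  [-1, [0, 0, 0], [0, 0, 0]],
  [-1, [0, 0, 0], [0, 0, 0]],
  [-1, [0, 0, 0], [0, 0, 0]],
  [-1, [0, 0, 0], [0, 0, 0]],
  [-1, [0, 0, 0], [0, 0, 0]],
  [-1, [0, 0, 0], [0, 0, 0]],
])

```text
t: 30.52
tool_pos: [0.4982, 0.3324, 0.2407]
ee_rot: [0.599, -0.599, 0.375, -0.375]
contact_force: [-0.3, 0.3, -0.6]
width: 0.999
```

Emit:
move_arm([
  [-1, [0, 0, 10], [0, 0, 0]],
  [-1, [0, 0, 30], [0, 0, 0]],
  [-1, [0, 0, 50], [0, 0, 0]],
  [-1, [0, 0, 60], [0, 0, 0]],
  [-1, [0, -55, 10], [0, 0, 0]],
  [-1, [0, -55, 0], [0, 0, 0]],
  [-1, [0, -55, 0], [0, 0, 0]],
  [-1, [0, -55, 0], [0, 0, 0]],
  [-1, [0, -55, 0], [0, 0, 0]],
  [-1, [0, -55, 0], [0, 0, 0]],
  [-1, [0, -55, 0], [0, 0, 0]],
  [-1, [0, -55, 0], [0, 0, 0]],
  [-1, [0, -55, 0], [0, 0, 0]],
  [-1, [0, -55, 0], [0, 0, 0]],
  [-1, [-20, -55, 0], [0, 0, 0]],
  [-1, [-20, -50, 0], [0, 0, 0]],
  [-1, [0, 0, 0], [0, 0, 0]],
  [-1, [0, 0, 0], [0, 0, 0]],
])

```text
t: 32.78
tool_pos: [0.4582, -0.3222, 0.4011]
ee_rot: [0.599, -0.599, 0.375, -0.376]
contact_force: [0.4, -0.4, 0.3]
width: 1.002
```

```bash
python3 - <<'E'
from h import *
st()
fs=grab_frame("side")[:,:,::-1].copy();ft=grab_frame("top")[:,:,::-1].copy()
b=cv2.resize(fs[200:300,150:250],(400,400),interpolation=cv2.INTER_CUBIC)
a=cv2.resize(ft[150:250,130:230],(400,400),interpolation=cv2.INTER_CUBIC)
c=cv2.resize(ft[160:210,310:360],(400,400),interpolation=cv2.INTER_CUBIC)
cv2.imwrite("pics/g9.png",np.hstack([a,b]))
cv2.imwrite("pics/g9c.png",np.hstack([c,cv2.resize(ft,(533,400))])[:,:800])
E
```

```text
t 32.77 tcp [ 0.4582 -0.3222  0.4011] xyaw -1.12 y [ 0.001  0.001 -1.   ] q [-7.370e-01  2.270e-01  1.455e+00  1.000e-03  1.460e+00  3.830e-01] F [ 0.44 -0.35  0.29] M [ 0.026 -0.054  0.025] w 1.002
```

View pics/g9.png

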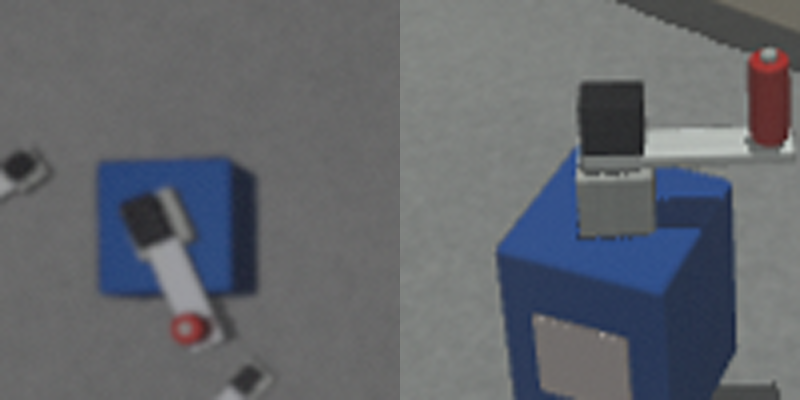

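View pics/g9c.png

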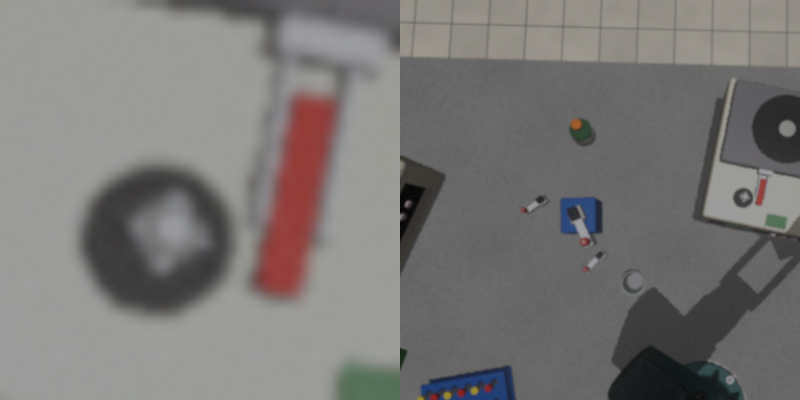

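The crank stands upright on the block, with its hub flat on the top face (side crop ≈ (615,200)). The bolt is unchanged in its drawn position, and the bottle and beaker have not moved. Handing in.

```bash
python3 -c "
from station import *
print(job_done())"
```

```text
the job is handed in; nothing more can be done
None
```

I released the lid lock and parked the crank again, then handed the job in; the clock read about 33 s of the 72 s just before. No verdict was reported.

- **Fit:** I took the largest crank off its peg and felt for the square with a light press. It dropped in at a crank yaw of about −0.13 rad and went fully down, to within 0.1 mm of the expected height. At that point I was pressing with about 14 N, then eased off. 10 N is the limit given for pressing at the stop.
- **Turn:** I turned it about 2.6 rad clockwise until the wrist moment rose sharply, which I took as the stop. I eased off, pressed lightly once more, then backed off and lifted without load.
- **Parking:** The crank went back on the peg at the same height it had when I first grasped it. I let go and moved the arm clear.

**Last checks:**
- The pictures show the crank upright on the block and the gripper open and clear.
- The bottle and beaker are where they were. The jar stood still in the side pictures while I turned, but it was cut off in the last top picture.
- The bolt's rear end is out of the keeper. Its tip has moved about 12.5 mm, which agrees with the angle turned.

**What disagreed or stayed uncertain:**
- The cameras differed by up to about 1 cm on the spindle's position. The side view also suggested a square angle of about −20°, where the true angle was about −7°. I corrected both by feel.
- At the stop the moment briefly reached about 1.0 N·m, more than the roughly 0.6 N·m I was aiming for, before I eased off.
- I judged the bolt fully drawn from that stop and the pictures, not from a direct reading.

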